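# Refit the tape reel in its counter stand

### The arm

A 6-joint arm with a two-finger parallel gripper is mounted at the origin on a cart in front of the work surface, level with it; the furniture and walls round the work are solid. World frame = base frame: x ahead of the robot, y to its left, z up, the work surface at z = 0. Lengths are in m, angles in rad, forces in N, time in s.
With the tool pointing down it reaches from about 0.35 to 0.85 m from the base axis. Payload 8.1 kg.
Tool frame: the origin (TCP) lies on the mounting face of the last link; the fingertips stand 186 mm ahead of it and the grasp point (between the pads) lies 167 mm ahead of it; z points along the fingers, y is the line along which they close (so a half turn about z gives the same grasp; the last joint's range is limited). The gripper opens to 93 mm and grips with 3 to 60 N. Pads are 15 mm wide; open, the fingers measure 128 mm over their backs; the gripper's body (75 mm by 188 mm) begins 65 mm behind the grasp point.
Start: joints at [-1.276, 0.13, 1.488, -0, 1.523, -0.085], TCP at [0.222, -0.557, 0.405] pointing down, gripper open.
Joint ranges: [-2.96, 2.96], [-0.89, 2.26], [0.02, 2.5], [-1.34, 4.48], [0, 2.73], [-2.66, 2.66]. Speed limits (rad/s): [2.39, 2.39, 2.79, 3.14, 3.14, 3.14].

### API

Orientations are given as a rotation vector (axis times angle).
In Python, from plant import * gives the robot as it stands. The module is installed in compiled form; this text tells all that it offers.
- The arm moves only by the tool arm_command, never from a script. Its argument "increments" is a list of rows, each a list of 6 numbers: the shift along the tool's x, y, z in units of 0.2 m (1.0 is 0.2 m), then the turn, a rotation vector about the tool's x, y, z in units of pi rad (1.0 is pi rad). A call has exactly 5 rows; each row is the pose to reach, as a shift and turn from the pose commanded when the call began, along the tool's axes at that moment, turning the shorter way round; what a row does not reach only later rows make up. A row lasts 1/8 s, in which the tool goes at most 62.5 mm and 10.7 degrees, less where a joint would pass 70% of its speed; a pose out of reach is approached as far as the arm can. A call with a number of a shift or a turn outside -1 to 1 is refused whole. A call with a gripper value outside its range is refused whole. "fingers" is the closure, from -1 (fully open) to 1 (shut), set as the call begins (left out, the last holds). The fingers move at their own pace and stop on an object; "force" is the grip in N (left out, the last holds). Time passes only in rows, so rows that repeat a pose let the fingers close, or fill a call up. It gives the time, the measured TCP pose, the force, the opening and the grip force at its end, in the units of the state.
- read_state(): the state, without advancing time (a new reading comes with each control period).
- read_camera(name): name is "scene" or "top" or "wrist"; returns a dict with "image" (480x640x3 uint8, red, green, blue), "fx", "fy", "cx", "cy" (pixels), "T" (4x4, takes a point from camera to world coordinates). Camera axes: x right, y down, z forward; pixel columns grow to the right and rows downward; lengths in m; the calibration is good to about 2 mm. A picture is of the moment at which its call begins. There is no depth.
- close_job(): hands the job in; it is judged then, once.
The state is a dict: "t": time; "q": joint angles; "dq": joint speeds; "joint_torque": joint torques, N m; "tool_pos": TCP position; "orientation": TCP orientation; "force": force on the tool from outside, world axes, zero at the start; "wrist_torque": the same for the moment, N m; "opening": finger opening in m; "gripper_force": force on a finger pad.
Only numpy, scipy, OpenCV 4.12 (cv2) and the standard library are available. Lean on these libraries where they do the work, as an engineer would, in place of code of your own. Each camera call takes 0.05 s, during which the arm holds its last target. There are 200 camera calls.

### The job

Put the sprung spindle that carries the roll of masking tape back into the wooden stand: squeeze its two thumb tabs together to shorten it, hold it between the two steel end cups, and let it spring out so that each end pin sits in a cup. Leave the bare spindle without tape where it lies, and let go of everything.

Things in the scene. Friction and masses are not known exactly. Their poses are not given: they have to be found in the camera images.
- reel_grip (a point): Spindle with a tan tape roll (50 mm diameter, 24 wide): axle along y, z up, about 180 g. It stands on two dark grey end plates, 6 mm thick, outer faces 70 mm apart when free: foot 56 mm wide, 34 high, above it a thumb tab 24 mm wide, top at 78. Point: midway between the free tabs, 60 mm above the feet, 34 above the axle; on the -y plate. Grasp the tabs' outer faces, fingers above the pins
- reel_tip_a (a point): end, on the axle, of the 8 mm thick steel pin that sticks out 41 mm from the -y plate (the tape's side) of the spindle with the tape. The axle is 26 mm above the feet. Free length from pin end to pin end 152 mm
- reel_tip_b (a point): end, on the axle, of the same pin on the +y plate (the bare coil spring's side) of that spindle; it moves with that plate
- reel_plunger (a joint): how far the tape spindle is squeezed: 0 free (152 mm overall, 70 over the plates), 0.028 m at the hard stop (124 mm overall, 42 over the plates), about 0.003 seated in the cups. Takes 3 N to start, 9 N at the stop; a 20 to 25 N grip holds it shut. Between two closing fingers it ends centred: the point midway between the pin ends lies midway between the fingers
- cup_left (a point): centre of the floor of the left (+y) steel cup, 90 mm above the counter. Stand: fixed plywood base 212 x 70 mm, 17 high, long along its y, with two cheeks 44 mm wide, 14 thick, tops at 112 mm, each with a cup on its inner face, mouth towards the other cup: inside diameter 32 mm, 6 deep, outside 40. Cup floors 149 mm apart, mouths 137. Free from above
- cup_right (a point): centre of the floor of the right (-y) steel cup, like the left one. Either pin may go in either cup. The pins are loose in the cups and drop up to 12 mm onto the cup's lower wall when let go
- spare_grip (a point): the bare spindle, of the same make and size but without a tape roll, to be left alone; the same point on it as for the other

How it is judged:
At the end, for the whole second after the job is handed in: Each pin end of the spindle with the tape is inside a cup of the stand (within 16 mm of the centre of the cup's floor, either way round), its spring is let out (squeezed by less than 7 mm), and the bare spindle is within 40 mm of where it started (((distance between reel_tip_a and cup_left below 0.016 m and distance between reel_tip_b and cup_right below 0.016 m) or (distance between reel_tip_a and cup_right below 0.016 m and distance between reel_tip_b and cup_left below 0.016 m)) and value of joint reel_plunger below 0.007 m and distance of spare_grip from where it was at the start of the episode below 0.04 m); the robot touches nothing.
It also fails if it takes over 35 s, if anything falls off the work surface, if the arm or the gripper's body presses on something with over 40 N, if the wrist force passes 120 N, or if a joint passes its speed limit or range.

## Working session

There is one attempt and no reset: what is moved stays moved. The work goes in short steps, Python scripts to look and compute and a tool call to move; the robot and the scene stay as the last step left them, time stands still between calls to the robot, and variables do not carry over. Pictures are saved under pics/ and viewed, at most 10 in all, crops included, and the job is handed in when it is done.

Besides the shell and the picture viewer there is one more tool, called after "Request:" in YAML: its name, and indented under it one key for each argument. arm_command: Moves the arm, as the interface text tells. Shifts and turns lie within -1 to 1; 1 stands for 0.2 m of shift or pi rad of turn. Its arguments: {"type":"object","properties":{"increments":{"type":"array","items":{"type":"array","items":{"type":"number","minimum":-1,"maximum":1}}},"fingers":{"type":"number"},"force":{"type":"number"}},"required":["increments"]}

```bash
mkdir -p pics; python3 - <<'E'
from plant import *
import cv2,numpy as np,pickle
d={}
for n in("scene","top"):
    c=read_camera(n);d[n]=c;cv2.imwrite(f"pics/{n}0.png",c["image"][:,:,::-1])
    print(n,c["fx"],c["cx"],c["cy"],c["T"].round(3).tolist())
pickle.dump(d,open("cams0.pkl","wb"))
s=read_state();print(s)
E
```

```text
scene 499.66625223930384 321.92397350804714 243.55870043267956 [[-0.665, -0.326, 0.672, -0.427], [-0.747, 0.299, -0.594, 0.902], [-0.007, -0.897, -0.443, 0.682], [0.0, 0.0, 0.0, 1.0]]
top 555.7074167404603 317.0534759956595 238.5941056494969 [[-0.004, -0.984, 0.175, 0.247], [-1.0, 0.002, -0.013, 0.097], [0.013, -0.175, -0.984, 1.465], [0.0, 0.0, 0.0, 1.0]]
{'t': 0.1, 'q': array([-1.27642718e+00,  1.31112161e-01,  1.48917437e+00, -2.92364051e-05,
        1.52297373e+00, -8.54247287e-02]), 'dq': array([ 6.81066406e-04, -2.40513592e-03, -3.54525778e-03, -1.41228226e-04,
       -1.01773661e-03, -7.92782845e-05]), 'joint_torque': array([ 5.95200909e-04, -5.61342931e+01, -4.93096161e+01,  7.69771636e-02,
        2.91563157e-02, -4.62499781e-05]), 'tool_pos': array([ 0.22238086, -0.55705156,  0.40377404]), 'orientation': array([-3.08349228e+00, -5.92689463e-01,  3.18615271e-04]), 'force': array([-0.0434356 , -0.00155858,  0.21838436]), 'wrist_torque': array([ 0.02874921, -0.02713276, -0.0384249 ]), 'gripper_force': 0.0, 'opening': 0.09309829659315015}
```

View pics/top0.png

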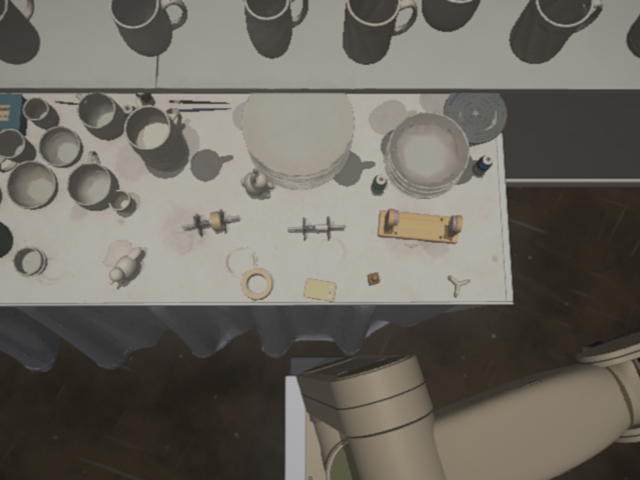

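View pics/scene0.png

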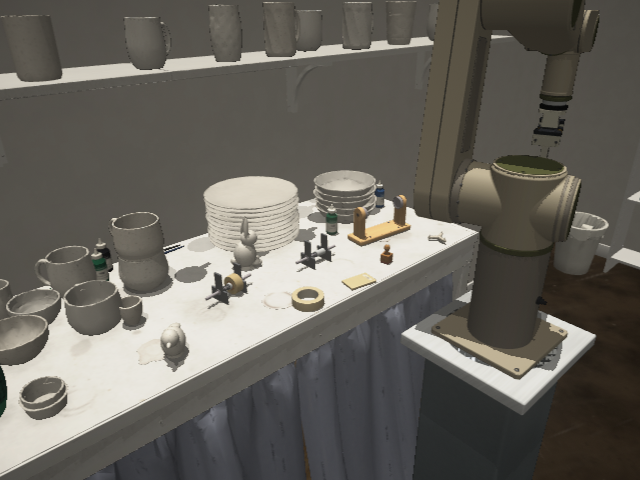

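The top view shows the tape spindle at about (212,222), the bare one at (316,228) and the stand at (419,226). The scene view shows the spindle at (228,285) and the stand at (380,222). I'll enlarge these areas.

```bash
python3 - <<'E'
import cv2,numpy as np,pickle
d=pickle.load(open("cams0.pkl","rb"))
def crop(n,u,v,w,h,k=4):
    im=cv2.resize(d[n]["image"][v:v+h,u:u+w,::-1],None,fx=k,fy=k,interpolation=cv2.INTER_CUBIC)
    for i in range(0,w,10): cv2.line(im,(i*k,0),(i*k,4 if i%50 else 10),(0,0,255),1)
    for i in range(0,h,10): cv2.line(im,(0,i*k),(4,i*k),(0,0,255),1)
    cv2.putText(im,f"{n} {u},{v}",(12,h*k-6),0,.5,(255,0,0),1)
    return im
a=np.vstack([np.hstack([crop("top",170,195,80,60,5),crop("top",370,200,80,60,5)[:,:]]),
 np.hstack([crop("scene",195,255,80,60,5),crop("scene",340,187,80,60,5)])])
cv2.imwrite("pics/crop0.png",a)
E
```

```text
(no output)
```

View pics/crop0.png

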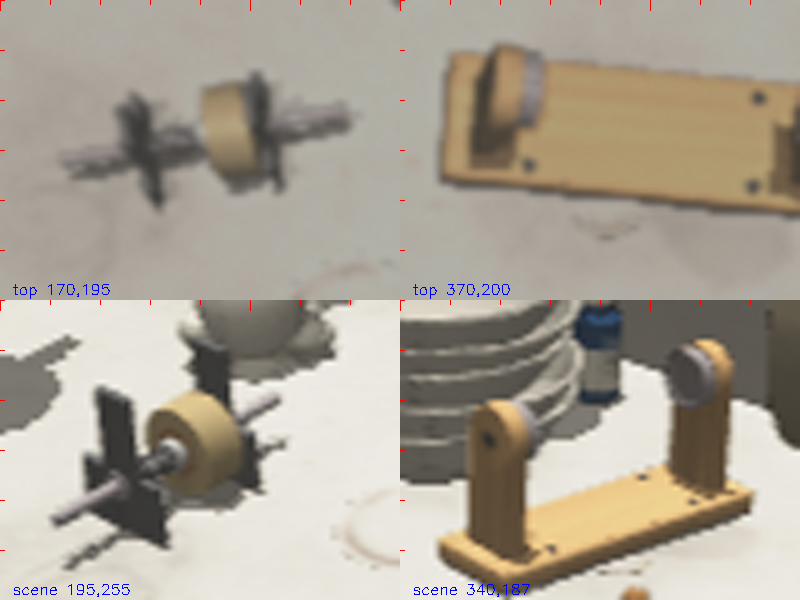

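```bash
cat > h.py <<'E'
import numpy as np,pickle
from scipy.optimize import least_squares
def proj(c,P):
    T=c["T"];p=(np.asarray(P)-T[:3,3])@T[:3,:3]
    return np.stack([c["fx"]*p[...,0]/p[...,2]+c["cx"],c["fy"]*p[...,1]/p[...,2]+c["cy"]],-1)
def onplane(c,uv,z):
    d=c["T"][:3,:3]@[(uv[0]-c["cx"])/c["fx"],(uv[1]-c["cy"])/c["fy"],1];o=c["T"][:3,3]
    return o+d*(z-o[2])/d[2]
def fit(obs,x0):
    # obs: (cam, local point, uv); x=(x,y,yaw)
    def f(x):
        c,s=np.cos(x[2]),np.sin(x[2]);R=np.array([[c,-s,0],[s,c,0],[0,0,1]])
        return np.concatenate([proj(k,R@np.array(p)+[x[0],x[1],0])-uv for k,p,uv in obs])
    r=least_squares(f,x0,loss="soft_l1");return r.x,r.fun.reshape(-1,2)
E
python3 - <<'E'
from h import *
d=pickle.load(open("cams0.pkl","rb"));t,s=d["top"],d["scene"]
for uv in((182.6,226),(240,217.6)):print("pin top",onplane(t,uv,.026))
for uv in((205.6,299.4),(250.6,275)):print("pin scene",onplane(s,uv,.026))
x,r=fit([(t,(0,.076,.026),(182.6,226)),(t,(0,-.076,.026),(240,217.6)),(s,(0,.076,.026),(205.6,299.4)),(s,(0,-.076,.026),(250.6,275)),
 (s,(0,.035,.078),(195+21,255+17.5)),(s,(0,-.035,.078),(195+42,255+8.5))],(.5,.3,0));print("reel",x,r.round(1).tolist())
o=[(t,(.035,.106,.017),(380,210.4)),(t,(-.035,.106,.0),(378.2,236.4)),(s,(-.035,.106,.017),(340+22,187+49)),(s,(-.035,-.106,.017),(340+70.4,187+38)),
 (s,(.035,.106,.017),(348,235)),(s,(0,-.0685,.09),(397.6,202.4)),(s,(0,.0905,.09),(357.8,214.6))]
x,r=fit(o,(.5,-.1,0));print("stand",x,r.round(1).tolist())
E
```

```text
pin top [0.53817323 0.4314181  0.026     ]
pin top [0.56057466 0.28101966 0.026     ]
pin scene [0.53039554 0.4341584  0.026     ]
pin scene [0.5554064  0.28586676 0.026     ]
reel [0.54836189 0.35716724 0.1576408 ] [[-0.3, 0.6], [-0.4, 0.1], [-0.6, -1.3], [0.1, -1.2], [0.0, 0.5], [0.5, -1.2]]
stand [ 0.53675323 -0.19538674 -0.09513118] [[0.7, 0.0], [-0.1, 0.8], [-0.7, 5.4], [0.8, -0.8], [-1.2, -1.4], [-1.0, 0.2], [0.6, -0.2]]
```

```bash
cat >> h.py <<'E'
from scipy.spatial.transform import Rotation as Ro
def inc(s,p,h,cmd=None):
    """increments (tool units) from pose s to TCP p, pointing down with tool x at heading h"""
    R=Ro.from_rotvec(s["orientation"]);G=Ro.from_euler("z",h)*Ro.from_rotvec([np.pi,0,0])
    return (R.inv().apply(np.array(p)-s["tool_pos"])/.2).round(3),((R.inv()*G).as_rotvec()/np.pi).round(4)
E
python3 - <<'E'
from h import *
from plant import *
s=read_state();print(inc(s,[.548,.357,.36],.158),s["t"])
E
```

```text
(array([ 3.206, -3.641,  0.225]), array([-0.0005,  0.    ,  0.0706])) 0.1
```

Request:
arm_command:
  increments:
    - [0.12,-0.14,0.01,0,0,0]
    - [0.3,-0.34,0.02,0,0,0]
    - [0.5,-0.57,0.03,0,0,0]
    - [0.7,-0.8,0.04,0,0,0]
    - [0.88,-1,0.05,0,0,0]
  fingers: -1

```text
t: 0.72
tool_pos: [0.312, -0.3042, 0.3942]
orientation: [-3.085, -0.593, -0.0]
force: [0.0, 0.6, -0.0]
opening: 0.0929
gripper_force: 0.0
```

Request:
arm_command:
  increments:
    - [0.18,-0.2,0.01,0,0,0]
    - [0.35,-0.4,0.02,0,0,0]
    - [0.53,-0.6,0.03,0,0,0]
    - [0.7,-0.8,0.04,0,0,0]
    - [0.88,-1,0.05,0,0,0]

```text
t: 1.35
tool_pos: [0.4011, -0.0535, 0.3845]
orientation: [3.085, 0.593, 0.0]
force: [1.4, -0.7, 0.9]
opening: 0.093
gripper_force: 0.0
```

Request:
arm_command:
  increments:
    - [0.18,-0.2,0.01,0,0,0]
    - [0.35,-0.4,0.02,0,0,0]
    - [0.53,-0.6,0.03,0,0,0]
    - [0.7,-0.8,0.04,0,0,0]
    - [0.88,-1,0.05,0,0,0]

```text
t: 1.98
tool_pos: [0.4905, 0.1976, 0.3743]
orientation: [3.085, 0.593, -0.001]
force: [0.9, -0.7, 0.8]
opening: 0.0929
gripper_force: 0.0
```

```bash
python3 - <<'E'
from h import *
from plant import *
s=read_state();print(inc(s,[.548,.357,.36],.158),s["t"],s["tool_pos"],s["q"])
E
```

```text
(array([ 0.563, -0.634,  0.071]), array([0.0001, 0.0001, 0.0707])) 1.975 [0.49052475 0.19758391 0.37431444] [ 2.86012391e-01 -4.62599707e-02  1.72550070e+00 -1.77807836e-04
  1.46272579e+00  1.47674229e+00]
```

Request:
arm_command:
  increments:
    - [0.16,-0.18,0.02,0,0,0.02]
    - [0.32,-0.36,0.04,0,0,0.04]
    - [0.47,-0.53,0.06,0,0,0.06]
    - [0.56,-0.63,0.07,0,0,0.07]
    - [0.563,-0.634,0.071,0,0,0.0707]

```text
t: 2.6
tool_pos: [0.5478, 0.3567, 0.3591]
orientation: [3.131, 0.25, -0.003]
force: [-0.4, -0.7, 0.7]
opening: 0.0931
gripper_force: 0.0
```

```bash
python3 - <<'E'
from h import *
from plant import *
import cv2
d={}
for n in("wrist","top","scene"):
    d[n]=read_camera(n);d[n]["s"]=read_state()
pickle.dump(d,open("cams1.pkl","wb"))
c=d["wrist"];s=d["wrist"]["s"];print(s["tool_pos"],c["fx"],c["T"].round(3).tolist())
im=cv2.resize(c["image"][:,:,::-1],(800,600))
cv2.imwrite("pics/w1.png",im)
a=np.array([.548,.357]);u=np.array([-np.sin(.158),np.cos(.158)])
for l,z in((.076,.026),(-.076,.026),(.035,.078),(-.035,.078)):print(l,proj(c,[*(a+l*u),z])*1.25)
E
```

```text
[0.54773252 0.35573561 0.35945682] 332.7165787642475 [[0.16, -0.941, -0.297, 0.63], [-0.987, -0.152, -0.049, 0.369], [0.001, 0.301, -0.954, 0.34], [0.0, 0.0, 0.0, 1.0]]
0.076 [297.4433071  276.59782029]
-0.076 [492.19093461 276.97158202]
0.035 [341.73897371 296.81510578]
-0.035 [447.596902   297.01054946]
```

View pics/w1.png

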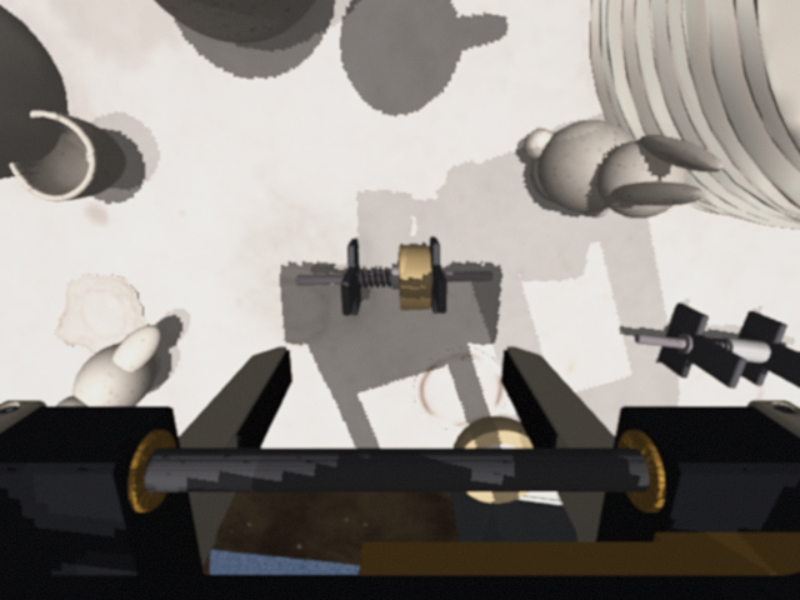

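The wrist view shows the tape spindle's pin ends at (297,280) and (493,275) of 800x600, within 3 px of the prediction, so the spindle is turned slightly more than I had estimated.

```bash
python3 - <<'E'
from h import *
from plant import *
c=pickle.load(open("cams1.pkl","rb"))["wrist"]
d=pickle.load(open("cams0.pkl","rb"));t,s0=d["top"],d["scene"]
w=[(c,(0,.076,.026),np.array((297,279.7))/1.25),(c,(0,-.076,.026),np.array((493,275))/1.25),(c,(-.028,.035,.0),np.array((0,0))/1.25)][:2]
print(fit(w,(.55,.36,.16)))
x,r=fit(w*2+[(t,(0,.076,.026),(182.6,226)),(t,(0,-.076,.026),(240,217.6))],(.55,.36,.16));print(x,r.round(1).tolist())
s=read_state();print(s["t"],s["tool_pos"],inc(s,[*x[:2],.227],x[2]))
E
```

```text
(array([0.54758231, 0.35693246, 0.18476823]), array([[ 0.5575944 , -0.04838862],
       [-0.55567002, -0.02255924]]))
[0.54764162 0.35685384 0.1832043 ] [[0.6, -0.2], [-0.5, 0.0], [0.6, -0.2], [-0.5, 0.0], [-0.1, 1.6], [-0.4, -0.3]]
2.75 [0.54779036 0.35459616 0.36016436] (array([ 0.002, -0.012,  0.666]), array([ 0.0002,  0.0003, -0.008 ]))
```

Request:
arm_command:
  increments:
    - [0,0,0.12,0,0,-0.003]
    - [0,0,0.3,0,0,-0.007]
    - [0,0,0.48,0,0,-0.007]
    - [0,0,0.6,0,0,-0.007]
    - [0,0,0.662,0,0,-0.007]

```text
t: 3.38
tool_pos: [0.5475, 0.3539, 0.2268]
orientation: [3.128, 0.28, -0.003]
force: [0.4, 0.2, -0.4]
opening: 0.0927
gripper_force: 0.0
```

```bash
python3 - <<'E'
from h import *
from plant import *
import cv2
d={}
for n in("wrist","scene"):
    d[n]=read_camera(n);s=read_state();print(s["t"],s["tool_pos"],s["orientation"],s["force"])
pickle.dump(d,open("cams2.pkl","wb"))
a=cv2.resize(d["wrist"]["image"][100:400,160:480],(400,375));b=cv2.resize(d["scene"]["image"][215:325,175:292],(400,375),interpolation=cv2.INTER_CUBIC)
cv2.imwrite("pics/w2.png",np.hstack([a,b])[:,:,::-1])
E
```

```text
3.425 [0.54727983 0.35394227 0.22572159] [ 3.12772792  0.28051092 -0.00436976] [-0.79854834 -0.52760952 -1.33812386]
3.475 [0.54754847 0.354281   0.22702736] [ 3.12808856e+00  2.80763543e-01 -3.08277514e-03] [-0.33336247  0.14077512 -0.38460846]
```

View pics/w2.png

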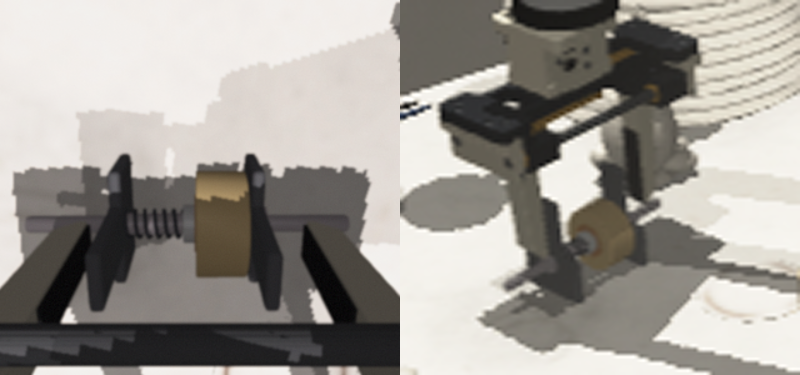

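The fingers stand astride the tabs, above the pins and symmetric about them. I'll close at 24 N.

Request:
arm_command:
  increments:
    - [0,0,0,0,0,0]
    - [0,0,0,0,0,0]
    - [0,0,0,0,0,0]
    - [0,0,0,0,0,0]
    - [0,0,0,0,0,0]
  fingers: 1
  force: 25

```text
t: 4.1
tool_pos: [0.5485, 0.3557, 0.2296]
orientation: [-3.128, -0.282, -0.004]
force: [-0.6, 0.1, 5.6]
opening: 0.0476
gripper_force: 10.1
```

Request:
arm_command:
  increments:
    - [0,0,0,0,0,0]
    - [0,0,0,0,0,0]
    - [0,0,0,0,0,0]
    - [0,0,0,0,0,0]
    - [0,0,0,0,0,0]

```text
t: 4.72
tool_pos: [0.5485, 0.3557, 0.2296]
orientation: [-3.128, -0.282, -0.003]
force: [-0.0, 0.2, 5.1]
opening: 0.0415
gripper_force: 25.0
```

Request:
arm_command:
  increments:
    - [0,0,-0.06,0,0,0]
    - [0,0,-0.2,0,0,0]
    - [0,0,-0.4,0,0,0]
    - [0,0,-0.58,0,0,0]
    - [0,0,-0.65,0,0,0]

```text
t: 5.35
tool_pos: [0.5484, 0.3555, 0.3613]
orientation: [-3.127, -0.282, -0.006]
force: [-0.4, 0.1, -2.4]
opening: 0.0415
gripper_force: 25.0
```

```bash
python3 - <<'E'
from h import *
from plant import *
s=read_state();print(s["opening"],s["gripper_force"],s["tool_pos"],inc(s,[.537,-.195,.36],-.095))
E
```

```text
0.04151372551871087 24.983098804950714 [0.54839066 0.35545175 0.36127599] (array([-5.480e-01,  2.698e+00,  1.000e-03]), array([-0.0005, -0.0011,  0.0874]))
```

Request:
arm_command:
  increments:
    - [-0.02,0.08,0,0,0,0]
    - [-0.05,0.24,0,0,0,0]
    - [-0.09,0.44,0,0,0,0]
    - [-0.13,0.65,0,0,0,0]
    - [-0.18,0.87,0,0,0,0]

```text
t: 5.98
tool_pos: [0.5425, 0.1753, 0.3552]
orientation: [3.128, 0.282, -0.007]
force: [-0.1, -0.7, -1.8]
opening: 0.0413
gripper_force: 25.0
```

Request:
arm_command:
  increments:
    - [-0.04,0.19,0,0,0,0]
    - [-0.08,0.38,0,0,0,0]
    - [-0.12,0.57,0,0,0,0]
    - [-0.16,0.76,0,0,0,0]
    - [-0.19,0.94,0,0,0,0]

```text
t: 6.6
tool_pos: [0.5383, -0.0162, 0.3553]
orientation: [-3.129, -0.281, 0.007]
force: [-0.1, 0.3, -1.2]
opening: 0.0417
gripper_force: 25.0
```

Request:
arm_command:
  increments:
    - [-0.04,0.2,0,0,0,0.02]
    - [-0.08,0.4,0,0,0,0.045]
    - [-0.12,0.6,0,0,0,0.065]
    - [-0.16,0.78,0,0,0,0.08]
    - [-0.178,0.885,0,0,0,0.087]

```text
t: 7.22
tool_pos: [0.535, -0.1965, 0.3557]
orientation: [-3.137, 0.151, 0.006]
force: [0.5, -0.1, -2.2]
opening: 0.0413
gripper_force: 25.0
```

```bash
python3 - <<'E'
from h import *
from plant import *
import cv2
d={}
for n in("wrist","top","scene"):
    d[n]=read_camera(n);s=read_state();print(s["t"],s["tool_pos"],s["orientation"],s["opening"])
pickle.dump(d,open("cams3.pkl","wb"))
cv2.imwrite("pics/w3.png",cv2.resize(d["wrist"]["image"],(800,600))[:,:,::-1])
E
```

```text
7.275 [ 0.53514269 -0.19809483  0.35609147] [ 3.13752814 -0.15355663 -0.00468025] 0.04139182140466669
7.325 [ 0.53550383 -0.1965041   0.35642299] [-3.1374086   0.15121406  0.00393308] 0.0413943957766805
7.375 [ 0.53580669 -0.19521362  0.35672144] [-3.13691111  0.14886621  0.00332701] 0.041371065581628605
```

View pics/w3.png

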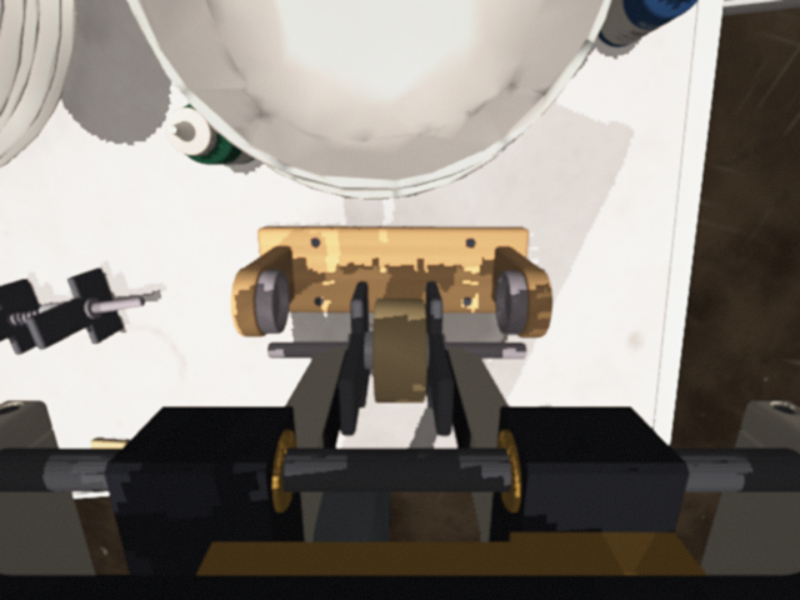

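The wrist view shows the squeezed spindle's pin ends at (270,350) and (524,350), held above the stand. The base's far corners are at about (260,228) and (528,229), and the cup mouths are near (272,300) and (511,302). I'll enlarge before the fit.

```bash
python3 - <<'E'
import cv2,pickle
d=pickle.load(open("cams3.pkl","rb"))
im=d["wrist"]["image"][175:300,180:450,::-1]
im=cv2.resize(im,(783,362),interpolation=cv2.INTER_CUBIC) # 2.9x
for i in range(0,27):cv2.line(im,(i*29,0),(i*29,10 if i%5==0 else 5),(0,0,255),1)
for i in range(0,13):cv2.line(im,(0,i*29),(10 if i%5==0 else 5,i*29),(0,0,255),1)
cv2.imwrite("pics/c3.png",im)
E
```

```text
(no output)
```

View pics/c3.png

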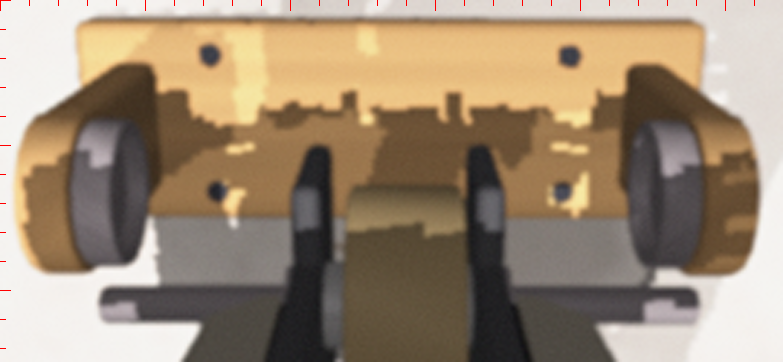

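The crop shows the base's far corners at (78,22) and (704,22), the cup mouth centres at about (127,192) and (650,192), and the pin ends at (100,305) and (698,305), at 2.9x with offset (180,175).

```bash
python3 - <<'E'
from h import *
from plant import *
d=pickle.load(open("cams3.pkl","rb"));c=d["wrist"];d0=pickle.load(open("cams0.pkl","rb"));t,s0=d0["top"],d0["scene"]
P=lambda u,v:np.array((u,v))/2.9+(180,175)
w=[(c,(.035,.106,.017),P(78,22)),(c,(.035,-.106,.017),P(704,22)),(c,(0,.0685,.09),P(127,192)),(c,(0,-.0685,.09),P(650,192))]
x,r=fit(w,(.537,-.195,-.095));print("wrist",x,r.round(1).tolist())
o=[(t,(.035,.106,.017),(380,210.4)),(t,(-.035,.106,.0),(378.2,236.4)),(s0,(-.035,-.106,.017),(340+70.4,187+38)),(s0,(0,-.0685,.09),(397.6,202.4)),(s0,(0,.0905,.09),(357.8,214.6))]
print("others",fit(o,(.537,-.195,-.095))[0])
x2,r=fit(w*2+o,(.537,-.195,-.095));print("all",x2,r.round(1).tolist())
s=read_state();z=s["tool_pos"][2]-.167-.034
p=[(c,(0,.062,z),P(100,305)),(c,(0,-.062,z),P(698,305))]
y,r=fit(p,(.537,-.195,-.095));print("reel",y,z,r.round(1).tolist(),"tool",s["tool_pos"],s["orientation"])
# bowl rim near edge
for zz in(.1,.13,.16,.19):print(zz,onplane(t,(425,195),zz)[:2],onplane(c,(385/1.25,195/1.25),zz)[:2])
E
```

```text
wrist [ 0.53695723 -0.19489726 -0.09550211] [[-2.9, -0.0], [2.6, -0.0], [2.5, 0.0], [-2.3, 0.0]]
others [ 0.53676365 -0.19429188 -0.10410031]
all [ 0.5369903  -0.19469126 -0.09580287] [[-3.1, -0.1], [2.4, -0.0], [2.2, -0.0], [-2.6, 0.0], [-3.1, -0.1], [2.4, -0.0], [2.2, -0.0], [-2.6, 0.0], [0.5, -0.1], [-0.4, 0.7], [0.6, -0.8], [-1.2, 0.3], [0.4, -0.2]]
reel [ 0.53403915 -0.19730772 -0.09531031] 0.15572144343290512 [[-1.2, 0.1], [1.1, 0.1]] tool [ 0.53580669 -0.19521362  0.35672144] [-3.13691111  0.14886621  0.00332701]
0.1 [ 0.60244005 -0.19577091] [ 0.60249756 -0.19724565]
0.13 [ 0.59463808 -0.18933606] [ 0.60446619 -0.19824651]
0.16 [ 0.58683611 -0.18290121] [ 0.60643482 -0.19924737]
0.19 [ 0.57903414 -0.17646636] [ 0.60840345 -0.20024823]
```

Request:
arm_command:
  increments:
    - [0.01,-0.005,0.04,0,0,0]
    - [0.01,-0.005,0.12,0,0,0]
    - [0.01,-0.005,0.21,0,0,0]
    - [0.01,-0.005,0.29,0,0,0]
    - [0.01,-0.005,0.315,0,0,0]

```text
t: 8.0
tool_pos: [0.5379, -0.1934, 0.2929]
orientation: [-3.137, 0.147, 0.005]
force: [-0.0, 0.7, -2.3]
opening: 0.0418
gripper_force: 25.0
```

```bash
python3 - <<'E'
from h import *
from plant import *
import cv2
d={}
for n in("wrist","scene"):
    d[n]=read_camera(n);s=read_state();print(s["t"],s["tool_pos"],s["orientation"],s["force"])
pickle.dump(d,open("cams4.pkl","wb"))
a=cv2.resize(d["wrist"]["image"][150:390,150:470],(500,375));b=cv2.resize(d["scene"]["image"][180:255,340:420],(300,281),interpolation=cv2.INTER_CUBIC)
b=np.vstack([b,np.zeros((94,300,3),np.uint8)])
cv2.imwrite("pics/w4.png",np.hstack([a,b])[:,:,::-1])
E
```

```text
8.05 [ 0.53802637 -0.19348129  0.29306918] [-3.13709217  0.14667746  0.00405334] [-0.59729021 -0.48008568 -2.21471023]
8.1 [ 0.53829956 -0.19367276  0.29411532] [-3.13754180e+00  1.46884023e-01  2.31925575e-03] [-0.23068845 -0.64882988 -1.90105044]
```

View pics/w4.png

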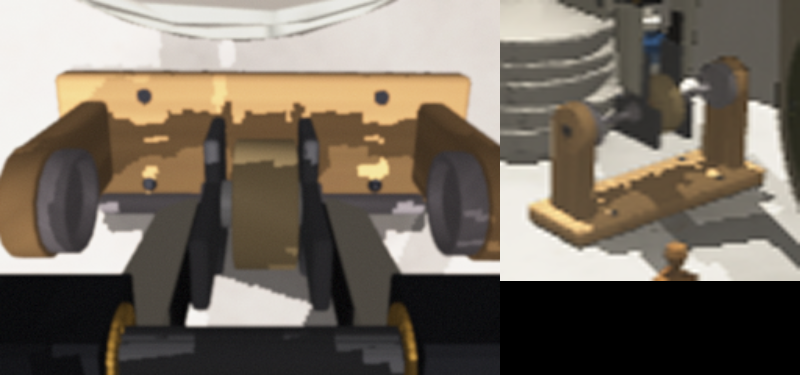

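Both pins are in line with the cups (pin height 203, cup mouth centres near 202) and centred between the mouths. I'll open the fingers partway to let the spring out.

Request:
arm_command:
  increments:
    - [0,0,0,0,0,0]
    - [0,0,0,0,0,0]
    - [0,0,0,0,0,0]
    - [0,0,0,0,0,0]
    - [0,0,0,0,0,0]
  fingers: -0.7

```text
t: 8.72
tool_pos: [0.5387, -0.1939, 0.2956]
orientation: [3.138, -0.147, 0.001]
force: [1.6, 0.1, 0.3]
opening: 0.0788
gripper_force: 0.0
```

Request:
arm_command:
  increments:
    - [0,0,0,0,0,0]
    - [0,0,0,0,0,0]
    - [0,0,0,0,0,0]
    - [0,0,0,0,0,0]
    - [0,0,0,0,0,0]

```text
t: 9.35
tool_pos: [0.5385, -0.1938, 0.2951]
orientation: [-3.138, 0.147, 0.0]
force: [0.4, 0.7, 0.5]
opening: 0.0791
gripper_force: 0.0
```

```bash
python3 - <<'E'
from h import *
from plant import *
import cv2
d={}
for n in("wrist","scene"):
    d[n]=read_camera(n);s=read_state();print(s["t"],s["tool_pos"],s["force"],s["opening"])
a=cv2.resize(d["wrist"]["image"][150:390,150:470],(500,375));b=cv2.resize(d["scene"]["image"][180:255,340:420],(300,281),interpolation=cv2.INTER_CUBIC)
b=np.vstack([b,np.zeros((94,300,3),np.uint8)])
cv2.imwrite("pics/w5.png",np.hstack([a,b])[:,:,::-1])
E
```

```text
9.4 [ 0.53854397 -0.19382325  0.29513267] [-0.3606544   0.18487985 -0.20218555] 0.07867579897075024
9.45 [ 0.53854668 -0.19382223  0.29513408] [-0.32816803 -0.17717607 -0.63874638] 0.0786487130908809
```

View pics/w5.png

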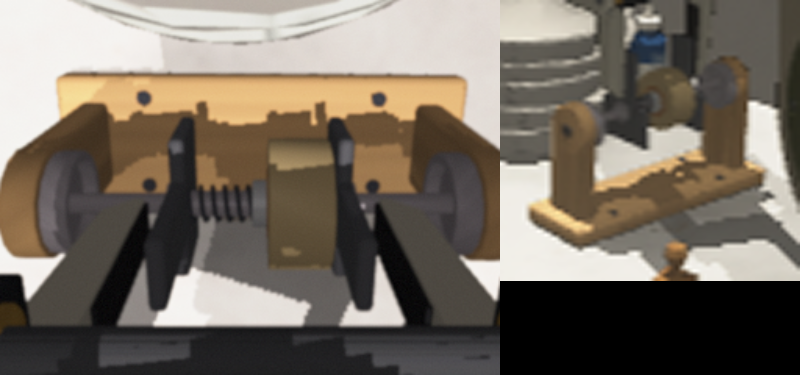

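Both pins are now inside the cups, at (70,203) and (445,203). The spring is out and the fingers are clear of the tabs. I'll retreat straight up.

Request:
arm_command:
  increments:
    - [0,0,-0.05,0,0,0]
    - [0,0,-0.15,0,0,0]
    - [0,0,-0.3,0,0,0]
    - [0,0,-0.5,0,0,0]
    - [0,0,-0.6,0,0,0]

```text
t: 10.07
tool_pos: [0.539, -0.194, 0.4196]
orientation: [3.136, -0.147, 0.008]
force: [0.2, 0.6, -0.8]
opening: 0.0793
gripper_force: 0.0
```

```bash
python3 - <<'E'
from plant import *
import cv2,numpy as np
a=cv2.resize(read_camera("wrist")["image"],(480,360));b=cv2.resize(read_camera("scene")["image"][180:270,300:420],(320,240),interpolation=cv2.INTER_CUBIC)
b=np.vstack([b,np.zeros((120,320,3),np.uint8)])
cv2.imwrite("pics/w6.png",np.hstack([a,b])[:,:,::-1]);s=read_state();print(s["t"],s["force"],s["tool_pos"])
E
```

```text
10.175 [0.45463357 0.11865517 0.35566204] [ 0.53916509 -0.19412706  0.41902461]
```

View pics/w6.png

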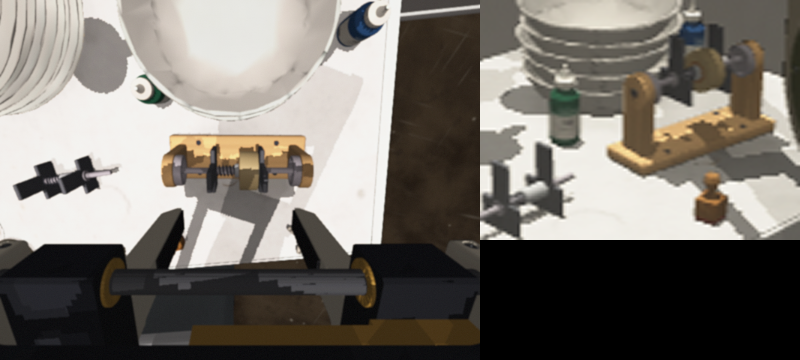

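The spindle hangs in both cups at (180,170) and (295,170). The gripper is clear, and the bare spindle at (65,180) hasn't been touched. I'll hand in.

```bash
python3 -c "
from plant import *
print(close_job())"
```

```text
the job is handed in; nothing more can be done
None
```

The tape spindle sits in the stand with a pin in each cup and its spring let out, the bare spindle was left where it lay, and the job was handed in at about 10 s with the gripper clear; the hand-in returned no verdict.

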